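# Isolate the airtightness tester and open its pressure port

## Task

Flip the tester's red toggle to off (leaning towards the robot), then take the blue cap off the port on the toggle's side of the panel, the one nearer the toggle. The cap may have a right-hand or a left-hand fitting, so try loosening it both ways, lift it straight off, and finish while holding it still and upright in the gripper, at least 5 cm above where it sat. Leave the other cap and the loose things alone.

Things in the scene. Friction and masses are not known exactly. Their poses are not given: they have to be found in the camera images.
- tester: fixed aluminium instrument case without its lid, 280 (x) x 440 (y) x 90 mm tall, white panel on top; origin at the centre of its underside, x points away from the robot side, y to its left, z up
- switch_base: fixed yellow toggle housing on the panel, 70 (x) x 50 (y) x 30 mm tall, near the robot side, 60 mm left or right of the middle (it changes); origin at the centre of its underside, on the panel; its x, like the tester's, points away from the robot; the lever's pivot is 30 mm above the origin, its axis along y
- switch_tip (a point): centre of the toggle's red crossbar grip (20 mm thick, 34 mm long along the housing's y), 60 mm from the pivot at the end of a 12 mm thick lever
- switch (a joint): toggle angle in rad: 1.1 = on (at the start), leaning 0.55 rad away from the robot (+x of the housing); 0 = off, leaning 0.55 rad towards the robot. Past the middle (0.55) its weighted lever drops over by itself and rests at the end; about 1 to 2 N at the grip moves it
- cap_1: blue ribbed round cap on port_1, 48 mm across, 30 mm tall, about 80 g, bare sides grippable all round, white line on top from the centre to its own +x; origin at the centre of the grip's underside (top 30 mm above it), z up. A quarter-turn fitting: locked, it rises only 2.5 mm; a firm grip (30 to 40 N) turns it easily. Its stem and 34 mm key bar reach 13.5 mm below the origin, inside the port
- cap_2: the other cap, just like cap_1, on port_2 and of the opposite hand (it cannot be seen which is which). Each cap turns about 1.2 rad (70 degrees) in its loosening direction to a stop, and at that stop lifts straight off; the other way it meets a stop within about 0.2 rad. Twisted hard onto its stop it can bind: ease the twist off a touch (about 0.1 rad) before lifting
- port_1: fixed round brass port, 48 mm across, 20 mm tall, on the tester panel, under cap_1; origin at the centre of its underside, z up. The two ports stand 260 mm apart, far left and far right on the panel (which is on which side changes), 50 mm beyond its middle; one is right-handed and the other left-handed
- port_2: the other port, the same outside, under cap_2
- display: fixed grey display pod with a blue screen, 70 (x) x 90 (y) x 22 mm tall, on the panel, 60 mm from the middle on the side away from the toggle; origin at the centre of its underside
- adapter: loose brass hose adapter, 26 mm across, 34 mm tall, standing on the tester panel near the middle of its far edge
- pencil: loose flat red pencil, 130 mm long, lying on the tester panel along its near edge
- tape_roll: loose roll of green tape, 96 mm across, 48 mm tall, on the table
- tape_measure: loose yellow and black tape measure, 75 x 40 x 68 mm, on the table
- screwdriver: loose screwdriver on the table
- sealant: loose white sealant bottle, 52 mm across, 190 mm tall, on the table
- mug: loose white mug, 80 mm across, 90 mm tall, on the table

How it is judged (in metres and radians):
On the way, in this order (a step that is already met when the one before it is completed fails the run):
1. the toggle is off while both caps are still seated on their ports (value of joint switch below 0.15 rad and z of cap_1 in the frame of port_1 between 0.016 and 0.026 m and horizontal distance between cap_1 and port_1 below 0.006 m and z of cap_2 in the frame of port_2 between 0.016 and 0.026 m and horizontal distance between cap_2 and port_2 below 0.006 m), for 0.2 s.
2. the cap nearer the toggle is off its port, in the fingers (((horizontal distance between switch_base and port_1 below 0.165 m and (z of cap_1 in the frame of port_1 above 0.045 m and contact force between cap_1 and the fingers above 1 N)) or (horizontal distance between switch_base and port_2 below 0.165 m and (z of cap_2 in the frame of port_2 above 0.045 m and contact force between cap_2 and the fingers above 1 N)))), for 0.2 s.
At the end, for the whole second after the job is handed in: The cap nearer the toggle is in the fingers (over 1 N), raised at least 45 mm, upright within 0.35 rad, still (under 0.03 m/s), touching neither port nor tester; the toggle is off (below 0.15 rad); the other cap sits on its port (within 6 mm) (((horizontal distance between switch_base and port_1 below 0.165 m and (z of cap_1 in the frame of port_1 above 0.065 m and contact force between cap_1 and the fingers above 1 N and contact force between cap_1 and port_1 below 0.1 N and contact force between cap_1 and tester below 0.1 N and angle between cap_1's own z axis and vertical below 0.35 rad and linear speed of cap_1 below 0.03 m/s and (z of cap_2 in the frame of port_2 between 0.016 and 0.026 m and horizontal distance between cap_2 and port_2 below 0.006 m) and value of joint switch below 0.15 rad)) or (horizontal distance between switch_base and port_2 below 0.165 m and (z of cap_2 in the frame of port_2 above 0.065 m and contact force between cap_2 and the fingers above 1 N and contact force between cap_2 and port_2 below 0.1 N and contact force between cap_2 and tester below 0.1 N and angle between cap_2's own z axis and vertical below 0.35 rad and linear speed of cap_2 below 0.03 m/s and (z of cap_1 in the frame of port_1 between 0.016 and 0.026 m and horizontal distance between cap_1 and port_1 below 0.006 m) and value of joint switch below 0.15 rad)))); the arm keeps its last pose, push and grip.
It fails at once if the other cap is lifted or knocked (moved over 10 mm) ((horizontal distance between switch_base and port_1 below 0.165 m and distance of cap_2 from where it was at the start of the episode above 0.01 m) or (horizontal distance between switch_base and port_2 below 0.165 m and distance of cap_1 from where it was at the start of the episode above 0.01 m)).
It fails at once if a loose bystander is moved more than 30 mm (distance of any of adapter, pencil, tape_roll, tape_measure, screwdriver, sealant, mug from where it was at the start of the episode above 0.03 m).
It also fails if it takes over 56 s, if anything falls off the work surface, if the arm or the gripper's body presses on something with over 40 N, if the wrist force passes 120 N, or if a joint passes its speed limit or range.

## Robot

A 6-joint arm with a two-finger parallel gripper is mounted at the origin on the work surface. World frame = base frame: x ahead of the robot, y to its left, z up, the work surface at z = 0. Lengths are in mm, angles in degrees, forces in N, time in s.
With the tool pointing down it reaches from about 300 to 850 mm from the base axis. Payload 4.2 kg.
Tool frame: the origin (TCP) lies midway between the tips of the shut fingers; the grasp point (between the pads) lies 19 mm behind it (env.grip_point_offset is the distance from the TCP to the grasp point, in mm); z points along the fingers, x is the direction in which the jaws open and shut, and the axes are right-handed (so a half turn about z gives the same grasp; the last joint's range is limited). The gripper opens to 91 mm and grips with 3 to 60 N. Pads are 32 mm wide; open, the fingers measure 118 mm over their backs; the gripper's body (76 mm by 178 mm) begins 60 mm behind the grasp point.
Start: joints at [-76.547, 18.312, 89.639, -0, 72.044, -1.146], TCP at [144.932, -556.451, 213.976] pointing down, gripper open.
Joint ranges: [-177.97, 177.97], [-48.28, 115.42], [12.27, 149.76], [-77.06, 257.06], [2.81, 150.46], [-146.56, 146.56]. Speed limits (degrees/s): [147.25, 147.25, 180, 180, 180, 180].

## Interface

Orientations are given as [roll, pitch, yaw] about the fixed x, y, z axes, in that order (R = Rz(yaw) Ry(pitch) Rx(roll)).
In Python, from workcell import env gives the robot as it stands.
- The arm moves only by the shell command python3 -m pendant 'ROWS' [FORCE]. ROWS is JSON, a list of rows, each an object with "xyz": the shift along the tool's x, y, z in m, a list of three; "roll": the turn about the tool's z in degrees; "jaw": the closure, from 0 (fully open) to 1 (shut). A call has exactly 8 rows; each row is the pose to reach, as a shift and turn from the pose commanded when the call began, along the tool's axes at that moment; what a row does not reach only later rows make up. A row lasts 1/8 s, in which the tool goes at most 62.5 mm and 10.7 degrees, less where a joint would pass 70% of its speed; a pose out of reach is approached as far as the arm can. A call with a gripper value outside its range is refused whole. The fingers move at their own pace and stop on an object; FORCE is the grip in N (left out, the last holds). Time passes only in rows, so rows that repeat a pose let the fingers close, or fill a call up. It gives the time, the measured TCP pose, the force and the opening at its end, in the units of the state.
- env.state(): the state, without advancing time (a new reading comes with each control period).
- env.grab_frame(name): name is "scene" or "top"; returns (picture, depth): 420x560x3 uint8, blue, green, red; 420x560 float32, mm along the optical axis (not along the pixel's ray), 0 where there is no reading.
- env.camera_params(name): a dict with "camera_matrix" (3x3 intrinsics, pixels), "cam_to_world" (4x4, takes a point from camera to world coordinates). Camera axes: x right, y up, looking along -z (the intrinsics and any distortion apply to the point x, -y, -z); pixel columns grow to the right and rows downward; lengths in mm; the calibration is good to about 2 mm. A picture is of the moment at which its call begins. camera_params takes no time and is no camera call.
- env.job_done(): hands the job in, once; it reports no verdict.
The state is a dict: "time_s": time; "qpos": joint angles; "qvel": joint speeds; "effort": joint torques, N m; "ee_pos": TCP position; "ee_rot": TCP orientation; "force": force on the tool from outside, world axes, zero at the start; "torque": the same for the moment, N m; "gripper_width": finger opening in mm.
Only numpy, scipy, OpenCV 4.12 (cv2) and the standard library are available. Lean on these libraries where they do the work, as an engineer would, in place of code of your own. Each camera call takes 0.05 s, during which the arm holds its last target. There are 200 camera calls.

## Working session

There is one attempt and no reset: what is moved stays moved. The work goes in short steps, Python scripts to look and compute and a shell command to move; the robot and the scene stay as the last step left them, time stands still between calls to the robot, and variables do not carry over. Pictures are saved under pics/ and viewed, about 8 in all and at most 12, crops included, and the job is handed in when it is done.

```bash
ls; mkdir -p pics
cat > h.py <<'E'
import numpy as np, cv2
from workcell import env
def px2w(name,u,v,d):
    p=env.camera_params(name);K=np.array(p["camera_matrix"]);T=np.array(p["cam_to_world"])
    x=(u-K[0,2])/K[0,0]*d;y=(v-K[1,2])/K[1,1]*d
    return (T@[x,-y,-d,1])[:3]
def cloud(name,dep):
    p=env.camera_params(name);K=np.array(p["camera_matrix"]);T=np.array(p["cam_to_world"])
    v,u=np.indices(dep.shape);x=(u-K[0,2])/K[0,0]*dep;y=(v-K[1,2])/K[1,1]*dep
    P=np.stack([x,-y,-dep,np.ones_like(x)],-1)@T.T
    return P[...,:3]
E
python3 - <<'E'
from h import *
for n in("scene","top"):
    im,d=env.grab_frame(n);cv2.imwrite(f"pics/{n}0.png",im);np.savez(f"{n}0.npz",im=im,d=d)
    p=env.camera_params(n);print(n,p)
print(env.state(),env.grip_point_offset)
E
```

```text
pics
scene {'camera_matrix': array([[416.68295748,   0.        , 278.19257626],
       [  0.        , 416.68295748, 212.43387486],
       [  0.        ,   0.        ,   1.        ]]), 'cam_to_world': array([[ 8.17472915e-01, -4.69503721e-01,  3.33622974e-01,
         9.02514992e+02],
       [ 5.75786029e-01,  6.51638641e-01, -4.93799078e-01,
        -5.74666083e+02],
       [ 1.44388833e-02,  5.95762820e-01,  8.03030623e-01,
         1.02573987e+03],
       [ 0.00000000e+00,  0.00000000e+00,  0.00000000e+00,
         1.00000000e+00]])}
top {'camera_matrix': array([[466.46645324,   0.        , 280.97157238],
       [  0.        , 466.46645324, 206.35003911],
       [  0.        ,   0.        ,   1.        ]]), 'cam_to_world': array([[-2.96410987e-02,  9.96322374e-01, -8.03936089e-02,
         3.99936260e+02],
       [-9.99526398e-01, -2.88786554e-02,  1.06303244e-02,
         1.47894199e+01],
       [ 8.26957073e-03,  8.06706288e-02,  9.96706508e-01,
         1.62511342e+03],
       [ 0.00000000e+00,  0.00000000e+00,  0.00000000e+00,
         1.00000000e+00]])}
{'time_s': 0.1, 'qpos': array([-7.65447998e+01,  1.83460098e+01,  8.96996864e+01, -7.52770737e-04,
        7.20442903e+01, -1.14786548e+00]), 'qvel': array([ 0.15685941, -0.12707033, -0.17914037,  0.03980181, -0.15583578,
       -0.04588839]), 'effort': array([ 3.34189563e-04, -4.13333559e+01, -2.32509685e+01,  7.28947227e-02,
        4.21183091e-02, -4.22588641e-05]), 'ee_pos': array([ 144.84058458, -555.9843637 ,  213.22226054]), 'ee_rot': array([-1.79998913e+02,  8.99827139e-02, -7.53967008e+01]), 'force': array([0.49791492, 0.17022786, 0.35713894]), 'torque': array([-0.00587647,  0.02086636, -0.0087314 ]), 'gripper_width': 91.50564232194849} 18.8
```

View pics/top0.png

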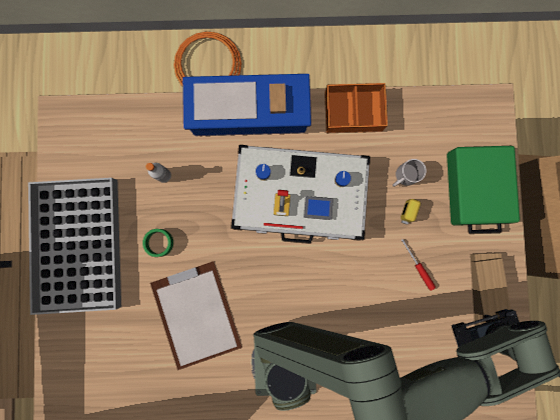

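View pics/scene0.png

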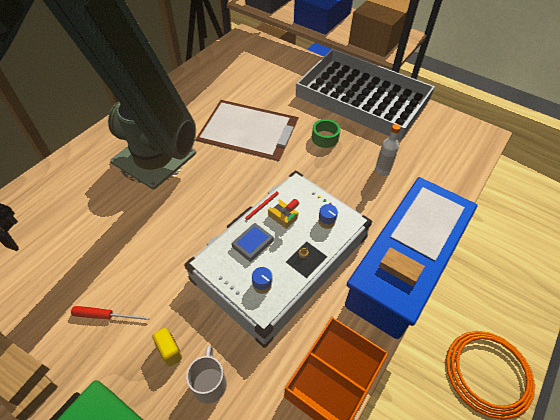

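The toggle's yellow base is at about (283,205) in the top view and its red grip at (283,193). The caps are at (263,171), which is on the toggle's side (left), and (343,178). The pencil is at (284,226) and the adapter at (302,170). I'll measure with colour masks and depth from both views.

Run:
```python
from h import *
box={"top":(225,140,380,245),"scene":(180,165,375,345)}
def comps(m,P,label,minA=15):
    n,l,s,c=cv2.connectedComponentsWithStats(m.astype(np.uint8))
    for i in range(1,n):
        if s[i,4]>=minA:
            q=P[l==i];zt=np.percentile(q[:,2],90);t=q[q[:,2]>zt-6]
            print(label,s[i,4],c[i].round(1),"ztop",zt.round(1),"mean top",t.mean(0).round(1),"mid",((t.min(0)+t.max(0))/2).round(1),"ext",np.ptp(t,axis=0).round(1))
for n in box:
    f=np.load(n+"0.npz");im,d=f["im"],f["d"];P=cloud(n,d)
    x0,y0,x1,y1=box[n];M=np.zeros(d.shape,bool);M[y0:y1,x0:x1]=1
    h=cv2.cvtColor(im,cv2.COLOR_BGR2HSV);H,S,V=[h[...,i].astype(int) for i in range(3)]
    comps(M&(H>100)&(H<125)&(S>150)&(V>60),P,n+" blue")
    comps(M&((H<6)|(H>174))&(S>150)&(V>80),P,n+" red")
    comps(M&(H>18)&(H<34)&(S>130),P,n+" yel",8)
    w=M&(S<40)&(V>150);w&=(P[...,2]>80)&(P[...,2]<100)
    q=P[w];print(n,"panel z",np.median(q[:,2]))
    r=cv2.minAreaRect(q[:,:2].astype(np.float32));print(r, cv2.boxPoints(r).round(0).tolist())
a=cv2.resize(np.load("top0.npz")["im"][140:245,225:380],None,fx=5,fy=5,interpolation=cv2.INTER_CUBIC)
cv2.imwrite("pics/topc.png",a)
b=cv2.resize(np.load("scene0.npz")["im"][175:305,215:365],None,fx=4.5,fy=4.5,interpolation=cv2.INTER_CUBIC)
cv2.imwrite("pics/scenec.png",b)
```

```text
top blue 149 [262.7 171.6] ztop 143.1 mean top [631.5  54.5 153.4] mid [529.1  45.3 881.2] ext [ 258.4   61.  1487.9]
top blue 155 [342.6 178.4] ztop 143.8 mean top [ 601.2 -200.1  156.3] mid [ 513.9 -103.9  881.4] ext [ 227.9  237.4 1487.3]
top blue 309 [318.3 207.4] ztop 116.1 mean top [ 515.7 -123.5  113.5] mid [ 514.7 -123.5  115.2] ext [51.  69.8 10.1]
top red 55 [282.5 192.5] ztop 183.7 mean top [559.2  -7.5 180.9] mid [559.7  -6.7 182.7] ext [16.5 28.3  9.6]
top red 84 [282.7 225.3] ztop 101.1 mean top [460.4  -6.7  98.4] mid [460.1  -6.3 100.7] ext [ 19.8 123.9  11.1]
top yel 29 [299.6 170.2] ztop 120.4 mean top [640.5 -66.3 121.5] mid [641.7 -66.7 123.2] ext [14.1  7.  12.8]
top yel 88 [276.5 203.9] ztop 124.1 mean top [526.4  13.3 146.3] mid [480.7  13.1 871.7] ext [ 161.4   17.9 1506.7]
top yel 91 [286.5 205. ] ztop 123.5 mean top [526.5 -18.9 121. ] mid [525.  -19.5 122.4] ext [64.4 17.7  9.6]
top panel z 89.12668096164634
((568.2999267578125, -66.12277221679688), (435.6523132324219, 283.2252197265625), 83.41111755371094) [[403.0, -266.0], [684.0, -299.0], [734.0, 134.0],
[... 774 characters left out ...]
.7  13.9 119.7] mid [514.9  13.5 119.8] ext [29.1 16.9  6.7]
scene yel 227 [278.7 216.5] ztop 121.5 mean top [529.8 -22.1 119.9] mid [530.4 -20.4 119.9] ext [67.1 23.9  7.7]
scene yel 22 [293.8 211.7] ztop 122.3 mean top [560.7   7.3 122.6] mid [561.   -3.4 141.7] ext [16.3 38.2 47.2]
scene yel 16 [301.2 251.2] ztop 111.7 mean top [640.6 -77.3 121.4] mid [640.6 -77.3 121.4] ext [2.5 0.1 7. ]
scene yel 11 [306.5 252.5] ztop 116.7 mean top [652.2 -73.6 117.8] mid [652.2 -73.6 117.8] ext [1.  1.3 2.2]
scene panel z 89.81691478605569
((571.5107421875, -68.49246215820312), (438.6881408691406, 284.9631042480469), 83.23774719238281) [[404.0, -270.0], [687.0, -303.0], [739.0, 133.0], [456.0, 166.0]]
```

View pics/topc.png

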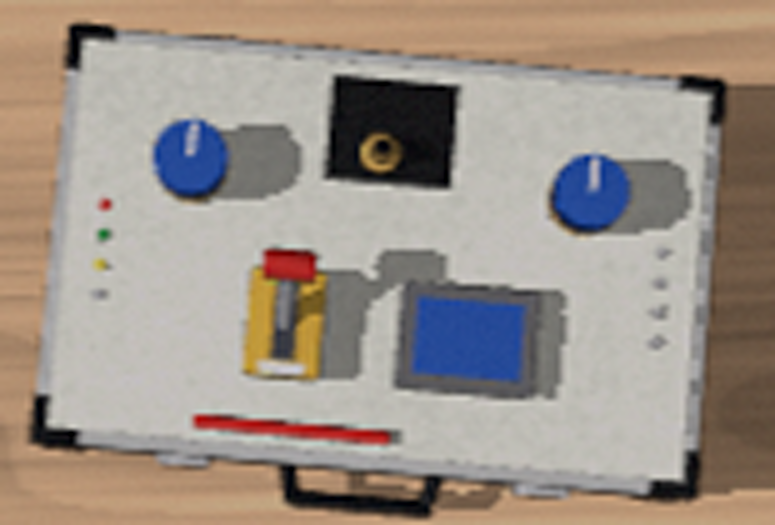

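View pics/scenec.png

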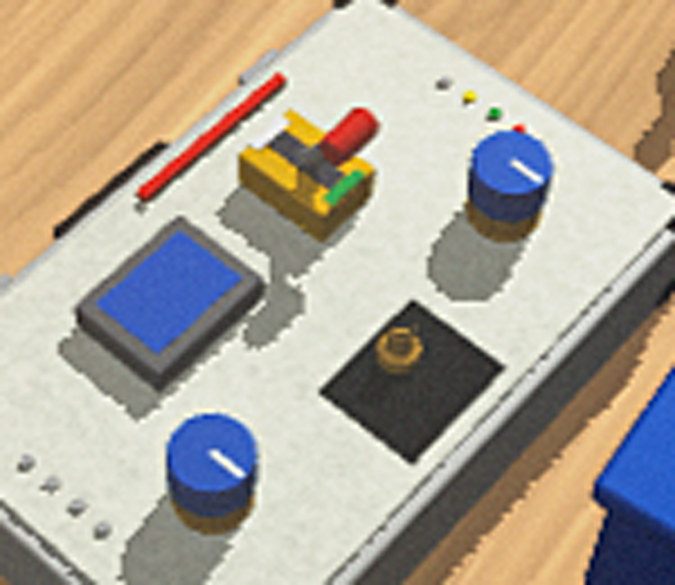

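The crops show the left cap's top centre at about (262.6,171) in the full top image. The toggle leans away from the robot, and the tester's yaw is about -6.7°. Next I'll triangulate the cap and the grip from the two views and work out the shifts.

```bash
cat >> h.py <<'E'
def tri(a,b):
    def ray(n,uv):
        o=np.array(env.camera_params(n)["cam_to_world"])[:3,3];d=px2w(n,*uv,1000.)-o;return o,d/np.linalg.norm(d)
    o1,d1=ray("top",a);o2,d2=ray("scene",b)
    s=np.linalg.lstsq(np.c_[d1,-d2],o2-o1,rcond=None)[0];p,q=o1+s[0]*d1,o2+s[1]*d2
    return (p+q)/2,np.linalg.norm(p-q)
def shift(cp,yaw,tgt,tyaw):
    from scipy.spatial.transform import Rotation as R
    r=R.from_euler("xyz",[180,0,yaw],degrees=True)
    return (r.inv().apply(np.array(tgt)-cp)/1000).round(4), round(-(tyaw-yaw),2)
E
python3 - <<'E'
from h import *
# cap top centre: top crop (190,158)/5+(225,140); scene crop (511,165 = top disc centre)/4.5+(215,175)
f=lambda u,v,s,o:((u+.5)/s-.5+o[0],(v+.5)/s-.5+o[1])
T=lambda u,v:f(u,v,5,(225,140));S=lambda u,v:f(u,v,4.5,(215,175))
print("cap",tri(T(190,158),S(511,161)))
print("othercap",tri(T(590,192),S(212,447)))
print("grip",tri(T(290,263),S(352,137)))
for n,uv in(("top",T(190,158)),("scene",S(511,161))):
    d=np.load(n+"0.npz")["d"];u,v=map(round,uv);print(n,px2w(n,*uv,np.median(d[v-1:v+2,u-1:u+2])))
print(shift([144.93,-556.45,213.98],-75.4,[598,-10,235],-6.7))
E
```

```text
cap (array([636.39756757,  55.40173859, 135.91512275]), np.float64(2.5243326823716354))
othercap (array([ 606.32437774, -201.62923694,  137.2969947 ]), np.float64(1.5596629349878584))
grip (array([562.70178326,  -6.54057719, 168.58840169]), np.float64(2.1453360371269947))
top [634.64584941  54.5867245  140.24602227]
scene [638.61210017  53.29681444 140.04556842]
(array([-0.4146, -0.5762, -0.021 ]), -68.7)
```

```bash
python3 -m pendant '[{"xyz":[-0.03,-0.04,-0.02],"roll":-8,"jaw":1},{"xyz":[-0.065,-0.09,-0.02],"roll":-17,"jaw":1},{"xyz":[-0.1,-0.14,-0.02],"roll":-26,"jaw":1},{"xyz":[-0.135,-0.19,-0.02],"roll":-35,"jaw":1},{"xyz":[-0.17,-0.24,-0.02],"roll":-44,"jaw":1},{"xyz":[-0.205,-0.29,-0.02],"roll":-53,"jaw":1},{"xyz":[-0.24,-0.335,-0.02],"roll":-61,"jaw":1},{"xyz":[-0.26,-0.36,-0.02],"roll":-68.7,"jaw":1}]' 30
python3 - <<'E'
from h import *
s=env.state();print(s["ee_pos"],s["ee_rot"],s["qpos"])
print(shift(s["ee_pos"],s["ee_rot"][2],[603,-11,235],-6.7))
E
```

```text
time_s: 1.1
ee_pos: [428.8, -211.8, 233.6]
ee_rot: [-180.0, 0.0, -6.3]
force: [-0.2, -0.5, 0.3]
gripper_width: 14.1
[ 428.81609527 -211.78940626  233.61908605] [-1.79970888e+02  2.42158580e-02 -6.30904806e+00] [-2.76751204e+01  8.81675159e+00  9.96259206e+01  1.92755648e-02
  7.15904867e+01 -2.13721588e+01]
(array([ 0.1511, -0.2187, -0.0014]), np.float64(0.39))
```

```bash
python3 -m pendant '[{"xyz":[0.03,-0.043,0],"roll":0,"jaw":1},{"xyz":[0.06,-0.087,0],"roll":0,"jaw":1},{"xyz":[0.09,-0.13,0],"roll":0,"jaw":1},{"xyz":[0.12,-0.174,0],"roll":0,"jaw":1},{"xyz":[0.151,-0.219,0],"roll":0,"jaw":1},{"xyz":[0.151,-0.219,0],"roll":0,"jaw":1},{"xyz":[0.151,-0.219,0.04],"roll":0,"jaw":1},{"xyz":[0.151,-0.219,0.076],"roll":0,"jaw":1}]'
```

```text
time_s: 2.1
ee_pos: [602.4, -14.9, 156.8]
ee_rot: [180.0, 0.0, -6.7]
force: [-0.2, -0.6, -1.0]
gripper_width: 1.0
```

```bash
python3 -m pendant '[{"xyz":[-0.009,-0.001,0],"roll":0,"jaw":1},{"xyz":[-0.018,-0.002,0],"roll":0,"jaw":1},{"xyz":[-0.027,-0.003,0],"roll":0,"jaw":1},{"xyz":[-0.036,-0.004,0],"roll":0,"jaw":1},{"xyz":[-0.045,-0.004,0],"roll":0,"jaw":1},{"xyz":[-0.054,-0.004,0],"roll":0,"jaw":1},{"xyz":[-0.061,-0.004,0],"roll":0,"jaw":1},{"xyz":[-0.068,-0.004,0],"roll":0,"jaw":1}]'
python3 - <<'E'
from h import *
s=env.state();print(shift(s["ee_pos"],-6.7,[636,54.5,185],-6.7))
E
```

```text
time_s: 3.1
ee_pos: [535.3, -2.2, 157.6]
ee_rot: [180.0, 0.1, -6.7]
force: [0.4, -0.3, -0.8]
gripper_width: 0.4
(array([ 0.0934, -0.0681, -0.0274]), -0.0)
```

```bash
python3 -m pendant '[{"xyz":[0.01,0,0],"roll":0,"jaw":1},{"xyz":[0.02,0,-0.03],"roll":0,"jaw":1},{"xyz":[0.04,-0.02,-0.045],"roll":0,"jaw":1},{"xyz":[0.065,-0.045,-0.045],"roll":0,"jaw":0.6},{"xyz":[0.093,-0.068,-0.045],"roll":0,"jaw":0.2},{"xyz":[0.093,-0.068,-0.028],"roll":0,"jaw":0.1},{"xyz":[0.093,-0.068,-0.028],"roll":0,"jaw":0.1},{"xyz":[0.093,-0.068,-0.028],"roll":0,"jaw":0.1}]'
python3 - <<'E'
from h import *
im,d=env.grab_frame("scene");np.savez("scene1.npz",im=im,d=d)
cv2.imwrite("pics/scene1.png",cv2.resize(im[110:300,200:400],None,fx=3,fy=3,interpolation=cv2.INTER_CUBIC))
E
```

```text
time_s: 4.1
ee_pos: [636.0, 53.8, 185.8]
ee_rot: [180.0, 0.0, -6.7]
force: [0.0, 0.8, -0.9]
gripper_width: 47.6
```

View pics/scene1.png

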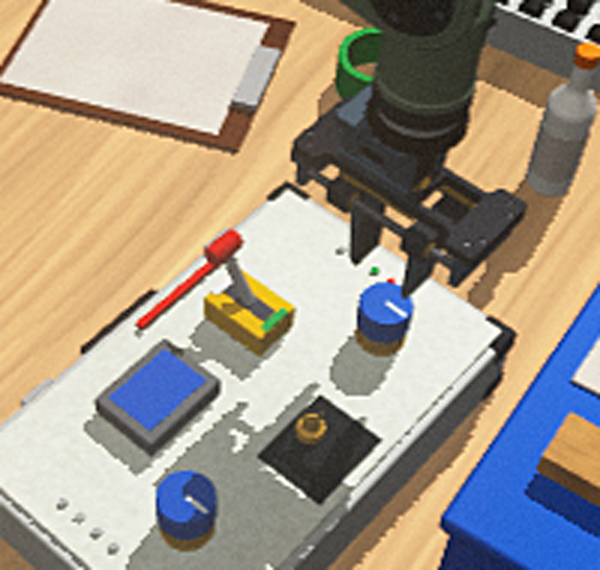

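The toggle now leans towards the robot, with its grip at crop (225,243). The fingers are above the left cap at crop (385,310). Now I'll open, descend and close lightly.

```bash
python3 -m pendant '[{"xyz":[0,0,0],"roll":0,"jaw":0.1},{"xyz":[0,0,0],"roll":0,"jaw":0.1},{"xyz":[0,-0.001,0.01],"roll":0,"jaw":0.1},{"xyz":[0,-0.001,0.025],"roll":0,"jaw":0.1},{"xyz":[0,-0.001,0.04],"roll":0,"jaw":0.1},{"xyz":[0,-0.001,0.055],"roll":0,"jaw":0.1},{"xyz":[0,-0.001,0.07],"roll":0,"jaw":0.1},{"xyz":[0,-0.001,0.07],"roll":0,"jaw":0.1}]' 10
python3 -m pendant '[{"xyz":[0,0,0],"roll":0,"jaw":0.3},{"xyz":[0,0,0],"roll":0,"jaw":0.4},{"xyz":[0,0,0],"roll":0,"jaw":0.5},{"xyz":[0,0,0],"roll":0,"jaw":0.6},{"xyz":[0,0,0],"roll":0,"jaw":0.8},{"xyz":[0,0,0],"roll":0,"jaw":1},{"xyz":[0,0,0],"roll":0,"jaw":1},{"xyz":[0,0,0],"roll":0,"jaw":1}]' 10
```

```text
time_s: 5.15
ee_pos: [635.7, 55.3, 114.1]
ee_rot: [180.0, 0.2, -6.7]
force: [0.1, -0.3, 0.0]
gripper_width: 82.0
time_s: 6.15
ee_pos: [637.3, 55.3, 116.4]
ee_rot: [-180.0, -0.1, -6.7]
force: [2.4, -0.6, 3.4]
gripper_width: 48.0
```

```bash
python3 -m pendant '[{"xyz":[0.001,0,0],"roll":0,"jaw":1},{"xyz":[0.001,0,0],"roll":0,"jaw":1},{"xyz":[0.001,0,0],"roll":0,"jaw":1},{"xyz":[0.001,0,0],"roll":-4,"jaw":1},{"xyz":[0.001,0,0],"roll":-8,"jaw":1},{"xyz":[0.001,0,0],"roll":-12,"jaw":1},{"xyz":[0.001,0,0],"roll":-16,"jaw":1},{"xyz":[0.001,0,0],"roll":-20,"jaw":1}]' 35
python3 - <<'E'
from h import *
s=env.state();print(s["ee_pos"],s["ee_rot"],s["torque"],s["force"],s["gripper_width"])
E
```

```text
time_s: 7.15
ee_pos: [637.3, 55.3, 116.4]
ee_rot: [-180.0, 0.0, 13.4]
force: [-0.8, 0.1, 5.5]
gripper_width: 47.5
[637.27025317  55.26887664 116.39650013] [-1.79992942e+02  3.43258739e-02  1.34273621e+01] [-0.08409842 -0.16339003 -0.00422774] [-0.82313673  0.08147066  5.51740911] 47.45513826162535
```

There's almost no twist torque after 20° counter-clockwise, so that is the loosening direction. I'll carry on.

```bash
python3 -m pendant '[{"xyz":[0,0,0],"roll":-6,"jaw":1},{"xyz":[0,0,0],"roll":-12,"jaw":1},{"xyz":[0,0,0],"roll":-18,"jaw":1},{"xyz":[0,0,0],"roll":-24,"jaw":1},{"xyz":[0,0,0],"roll":-30,"jaw":1},{"xyz":[0,0,0],"roll":-36,"jaw":1},{"xyz":[0,0,0],"roll":-42,"jaw":1},{"xyz":[0,0,0],"roll":-46,"jaw":1}]' 35
python3 -c "
from h import *
s=env.state();print(s['ee_rot'],s['torque'],s['force'],s['qpos'])"
python3 -m pendant '[{"xyz":[0,0,0],"roll":-1,"jaw":1},{"xyz":[0,0,0],"roll":-2,"jaw":1},{"xyz":[0,0,0],"roll":-3,"jaw":1},{"xyz":[0,0,0],"roll":-4,"jaw":1},{"xyz":[0,0,0],"roll":-5,"jaw":1},{"xyz":[0,0,0],"roll":-6,"jaw":1},{"xyz":[0,0,0],"roll":-6,"jaw":1},{"xyz":[0,0,0],"roll":-6,"jaw":1}]' 35
python3 -c "
from h import *
s=env.state();print(s['ee_rot'],s['torque'],s['force'])
im,d=env.grab_frame('scene')
cv2.imwrite('pics/scene2.png',cv2.resize(im[150:250,270:390],None,fx=5,fy=5,interpolation=cv2.INTER_CUBIC))"
```

```text
time_s: 8.15
ee_pos: [637.3, 55.3, 116.4]
ee_rot: [-180.0, 0.0, 59.4]
force: [0.9, 0.4, 5.2]
gripper_width: 47.7
[-1.79969059e+02  2.07741734e-02  5.94389183e+01] [ 0.03933496 -0.07518722 -0.00410063] [0.92647488 0.44002746 5.2161495 ] [ 3.92630139e+00  2.81043291e+01  8.86568105e+01  4.43795587e-04
  6.32761264e+01 -5.55128110e+01]
time_s: 9.15
ee_pos: [637.7, 55.1, 116.4]
ee_rot: [180.0, 0.0, 65.3]
force: [0.2, -0.2, 5.3]
gripper_width: 47.4
[1.79980512e+02 5.48183454e-03 6.52955698e+01] [-0.05645471 -0.24749208 -0.09303696] [ 0.19527196 -0.23258734  5.30340262]
```

View pics/scene2.png

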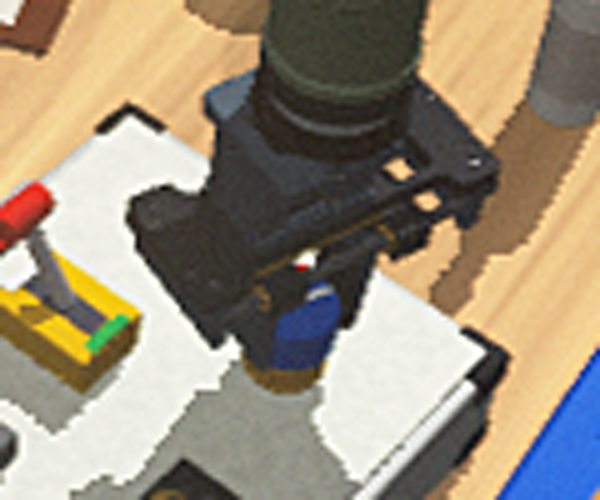

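The cap is held between the pads and its white line at crop (322,292) has turned with the jaws. Torque has started to build at 72°. I'll nudge a little further and read it again.

```bash
python3 -m pendant '[{"xyz":[0,0,0],"roll":-1,"jaw":1},{"xyz":[0,0,0],"roll":-2,"jaw":1},{"xyz":[0,0,0],"roll":-3,"jaw":1},{"xyz":[0,0,0],"roll":-4,"jaw":1},{"xyz":[0,0,0],"roll":-4,"jaw":1},{"xyz":[0,0,0],"roll":-4,"jaw":1},{"xyz":[0,0,0],"roll":-4,"jaw":1},{"xyz":[0,0,0],"roll":-4,"jaw":1}]' 35
python3 -c "
from h import *
s=env.state();print(s['ee_rot'],s['torque'],s['force'])"
```

```text
time_s: 10.2
ee_pos: [637.6, 55.1, 116.4]
ee_rot: [-180.0, -0.0, 69.1]
force: [0.1, -0.9, 5.1]
gripper_width: 47.0
[-1.79988191e+02 -3.55440762e-02  6.90762651e+01] [-0.20550022 -0.2397229  -1.16127875] [ 0.05572768 -0.8736027   5.12371203]
```

The torque jumped to -1.16 N m, so the cap is at its stop. I'll ease back 5° and lift gently.

```bash
python3 -m pendant '[{"xyz":[0,0,0],"roll":2,"jaw":1},{"xyz":[0,0,0],"roll":4,"jaw":1},{"xyz":[0,0,0],"roll":5,"jaw":1},{"xyz":[0,0,0],"roll":5,"jaw":1},{"xyz":[0,0,-0.002],"roll":5,"jaw":1},{"xyz":[0,0,-0.004],"roll":5,"jaw":1},{"xyz":[0,0,-0.006],"roll":5,"jaw":1},{"xyz":[0,0,-0.008],"roll":5,"jaw":1}]' 38
python3 -c "
from h import *
s=env.state();print(s['ee_rot'],s['torque'],s['force'])"
```

```text
time_s: 11.2
ee_pos: [637.4, 55.2, 123.7]
ee_rot: [-180.0, 0.0, 64.3]
force: [2.5, -0.3, -0.4]
gripper_width: 47.3
[-1.79953889e+02  2.41250209e-02  6.42951625e+01] [-0.10733766 -0.36519483  0.01921376] [ 2.45738885 -0.34147722 -0.4064912 ]
```

```bash
python3 -m pendant '[{"xyz":[0,0,-0.006],"roll":0,"jaw":1},{"xyz":[0,0,-0.014],"roll":0,"jaw":1},{"xyz":[0,0,-0.024],"roll":0,"jaw":1},{"xyz":[0,0,-0.036],"roll":0,"jaw":1},{"xyz":[0,0,-0.048],"roll":0,"jaw":1},{"xyz":[0,0,-0.06],"roll":0,"jaw":1},{"xyz":[0,0,-0.07],"roll":0,"jaw":1},{"xyz":[0,0,-0.075],"roll":0,"jaw":1}]' 38
python3 -m pendant '[{"xyz":[0,0,0],"roll":0,"jaw":1},{"xyz":[0,0,0],"roll":0,"jaw":1},{"xyz":[0,0,0],"roll":0,"jaw":1},{"xyz":[0,0,0],"roll":0,"jaw":1},{"xyz":[0,0,0],"roll":0,"jaw":1},{"xyz":[0,0,0],"roll":0,"jaw":1},{"xyz":[0,0,0],"roll":0,"jaw":1},{"xyz":[0,0,0],"roll":0,"jaw":1}]' 38
python3 -c "
from h import *
im,d=env.grab_frame('scene');P=cloud('scene',d);h=cv2.cvtColor(im,cv2.COLOR_BGR2HSV)
m=np.zeros(d.shape,bool);m[120:230,290:370]=1
m&=(h[...,0]>100)&(h[...,0]<125)&(h[...,1]>150);m&=np.hypot(P[...,0]-637,P[...,1]-55)<35
print('cap z',np.percentile(P[m][:,2],[2,50,98]),m.sum())
cv2.imwrite('pics/scene3.png',cv2.resize(im[110:300,200:400],None,fx=3,fy=3,interpolation=cv2.INTER_CUBIC))"
```

```text
time_s: 12.2
ee_pos: [637.9, 55.3, 199.8]
ee_rot: [179.9, -0.0, 64.3]
force: [0.4, 0.3, -1.0]
gripper_width: 47.3
time_s: 13.2
ee_pos: [637.7, 55.3, 199.0]
ee_rot: [180.0, 0.0, 64.3]
force: [-0.3, 0.3, -0.6]
gripper_width: 47.3
cap z [218.07342354 221.95231917 224.27195544] 41
```

View pics/scene3.png

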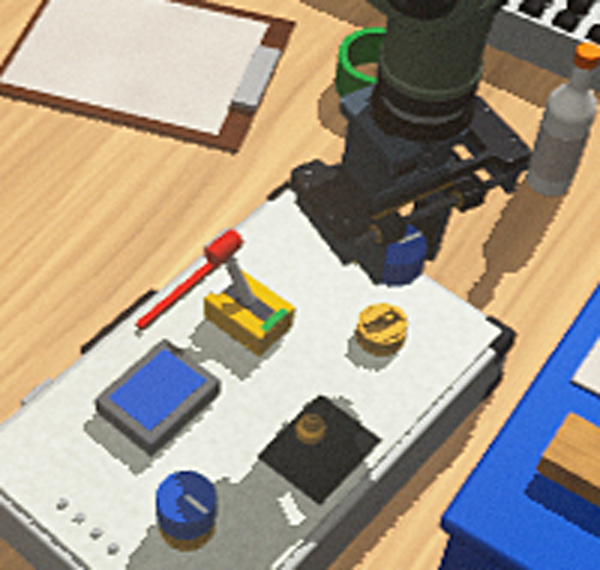

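The left port at (382,330) is open and the blue cap is in the gripper at (405,255), with its top at z≈224 mm against about 141 mm at the start. The toggle grip at (225,243) is still off, the other cap at (187,505) is in place, and the nearby loose items in view (pencil, adapter, sealant, green tape) haven't moved. I'll hand it in.

```bash
python3 -c "
from h import *
env.job_done();print(env.state()['time_s'])"
```

```text
the job is handed in; nothing more can be done
the job is handed in; nothing more can be done
```

The job is done and handed in at about 13 s of the 56 s allowed; no verdict was reported.

- **Toggle:** I pushed it to off with the shut fingers. The later pictures show it leaning towards the robot.
- **Cap:** I gripped the left cap, the one nearer the toggle. It turned counter-clockwise freely, so I did not need to try the other direction. It reached its stop at about 75° of wrist turn, with -1.16 N m of twist. I eased back 5° and lifted it straight off.
- **Last checks:**
  - The cap's top is at about 224 mm, up from about 141 mm, so it was lifted about 83 mm.
  - The gripper opening is steady at 47.3 mm, and the arm is still.
  - The left port is visibly empty and the other cap is seated.
  - The pencil, adapter, tape roll and sealant look undisturbed in the last picture. The mug, tape measure and screwdriver were outside that crop, and the arm stayed at least 200 mm above the table there.
- **Disagreements:** The two-view height for the cap's top was about 136 mm, while depth gave about 140 mm. I used the depth value, which fits the stated sizes. The commanded and measured tool positions differed by 1–2 mm while gripping. No check failed.

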